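# Start and run in a housing's screw cap, then lock it

### The arm

A 6-joint arm with a two-finger parallel gripper is mounted at the origin on the work surface; the furniture and walls round the work are solid. World frame = base frame: x ahead of the robot, y to its left, z up, the work surface at z = 0. Lengths are in mm, angles in rad, forces in N, time in s.
With the tool pointing down it reaches from about 275 to 750 mm from the base axis. Payload 10.2 kg.
Tool frame: the origin (TCP) lies at the very end of the fingers, on their centre line; the grasp point (between the pads) lies 19 mm behind it (ctrl.hold_point_z is the distance from the TCP to the grasp point, in mm); z points along the fingers, y is the direction in which the jaws open and shut (so a half turn about z gives the same grasp; the last joint's range is limited). The gripper opens to 85 mm and grips with 20 to 120 N. Pads are 22 mm wide; open, the fingers measure 114 mm over their backs; the gripper's body (76 mm by 85 mm) begins 54 mm behind the grasp point. The pads swing forward as they close: fully open they stand 13 mm farther back than shut.
Start: joints at [0.974, 0.313, 1.498, -0, 1.331, -0.223], TCP at [191.72, 488.748, 231.294] pointing down, gripper open.
Joint ranges: [-2.94, 2.94], [-0.97, 2.17], [0.19, 2.56], [-1.23, 4.37], [0.02, 3.11], [-2.88, 2.88]. Speed limits (rad/s): [2.39, 2.39, 3.01, 3.14, 3.14, 3.14].

### API

Orientations are given as a unit quaternion [w, x, y, z].
In Python, from rig import readout, cams, workorder, spotter, ctrl gives the robot as it stands.
- The arm moves only by the tool step_arm, never from a script. Its argument "plan" is text: rows parted by semicolons, each of 5 numbers parted by spaces: the shift along the tool's x, y, z in cm, then the turn about the tool's z in degrees, then the opening in per cent of the stroke, from 0 (shut) to 100 (fully open). In form: x y z twist gripper; .... A call has 1 to 10 rows; each row is the pose to reach, as a shift and turn from the pose commanded when the call began, along the tool's axes at that moment; what a row does not reach only later rows make up. A row lasts 1/10 s, in which the tool goes at most 50 mm and 8.59 degrees, less where a joint would pass 70% of its speed; a pose out of reach is approached as far as the arm can. A call with a gripper value outside its range is refused whole. The fingers move at their own pace and stop on an object; "grip_force" is the grip in N (left out, the last holds). Time passes only in rows, so rows that repeat a pose let the fingers close. It gives the time, the measured TCP pose, the force and the opening at its end, in the units of the state.
- readout.sense(): the state, without advancing time (a new reading comes with each control period).
- cams.capture(name): name is "scene" or "top" or "wrist"; returns (picture, depth): 384x512x3 uint8, red, green, blue; 384x512 float32, mm along the optical axis (not along the pixel's ray), 0 where there is no reading.
- cams.camera_info(name): a dict with "vfov" (degrees; the focal length in pixels is half the picture's height over the tangent of half this angle, whatever the lens; pixels are square), "cx", "cy" (the principal point, pixels), "rvec" (rotation vector, rad) and "tvec" (3), from world to camera coordinates, as OpenCV has them. Camera axes: x right, y down, z forward; pixel columns grow to the right and rows downward; lengths in mm; the calibration is good to about 2 mm. A picture is of the moment at which its call begins: read the wrist's pose just before it. camera_info takes no time and is no camera call; for the wrist camera it gives the pose at the moment of the call.
- workorder.finish_job(): hands the job in, once; it reports no verdict.
Trained networks look in the newest picture that a camera, given by its name, has taken for a name from the list of things; names that differ only in an ending like _2 or _b are one class to them, and where a whole thing is asked for, a point or a joint stands for the part that bears it (a point fixed in the world has none). Each returns a list of dicts, best first, with "conf" (0 to 1); they miss things now and then, are a little off and sometimes report something else, mostly with a low value. They report only what shows in the picture. A call takes as long as a camera call.
- spotter.regions_of(camera, target): "pixels" (384x512 bool, what is visible of it) and "extent" ([centre column, centre row, width, height] in pixels, round what is visible of it).
The state is a dict: "time_s": time; "joints": joint angles; "dq": joint speeds; "tau": joint torques, N m; "eef_pos": TCP position; "ee_rot": TCP orientation; "force": force on the tool from outside, world axes, zero at the start; "wrist_torque": the same for the moment, N m; "grip_width": opening from 0.0 (shut) to 1.0 (fully open).
Only numpy, scipy, OpenCV 4.12 (cv2) and the standard library are available. Lean on these libraries where they do the work, as an engineer would, in place of code of your own. Each camera call takes 0.05 s, during which the arm holds its last target. There are 200 camera calls.

### The job

The screw cap of the grey instrument housing was only set down on its neck; its lugs rest on top of the thread. Without lifting it off, turn it by its cross bar: back it off (anticlockwise seen from above) until it drops into the thread start, then run it in clockwise to its stop, level and not cross-threaded. Last, push the sliding thumb catch fully in over the end of the bar to lock the cap, and leave the tools and small parts round about where they lie.

Things in the scene. Friction and masses are not known exactly. Their poses are not given: they have to be found in the camera images.
- housing: Instrument housing, fixed: upright grey round body (80 mm diameter) on a steel foot disc (110 mm diameter). Origin on the cap's axis at bench level, z up. A steel bracket on its -x side (x -109 to -62 mm, y -22 to 22 mm, 50 to 116 mm above the bench) carries the thumb catch. Two brass connectors on the +y side reach y = 54 mm, under the cap.
- cap: Dark steel screw cap, loose, 0.4 to 0.63 kg; ribbed skirt 78 mm wide, 34 mm high, hub 30 mm wide, 52 mm high over all. Origin on its axis at the skirt's lower edge, z up, x along the cross bar: a steel bar 10 mm thick, 116 mm long, through the hub 41 mm above the origin, standing 19 mm out past the skirt at both ends. Only its weight holds it down at first; a press on one bar end tips it.
- cap_centre (a point): On the cap's axis at the bar's height: 140 mm above the bench at the start, 129 dropped in, 124 home. Cap angle below = from housing x to cap x, anticlockwise positive. Start: lugs on the flat crest, 0.3 to 0.85 rad. Turned anticlockwise it drops 11 mm at 1.1 to 1.2 rad and is stopped by a blunt thread end at about 1.4. Turning takes 1 to 3 N at a bar end.
- bar_end (a point): On the bar's axis, 55 mm from the cap's axis toward cap +x, 3 mm short of the bar's end; the other end is alike. Run in clockwise from the thread start, the cap turns about 75 degrees, sinks 5 mm more and meets its stop at cap angle 0 (within 3 degrees): bar along housing x, this end away from the catch. The last few degrees go a little stiffer.
- catch (a joint): Thumb catch: slides along housing +x toward the cap's axis, 0 m pulled back (found 0 to 3 mm in), 0.018 fully in. Friction about 1.5 N, no spring, stays where put. Its fork (two dark prongs, 18 mm gap, 114 to 134 mm above the bench) takes the bar's end only with the cap home; pushed in early it keeps the bar from coming home.
- catch_tab (a point): Middle of the back face of the catch's upright black thumb tab (28 mm wide, 7 mm thick, 112 to 145 mm above the bench). The face looks along housing -x and is pushed toward +x. It is 105 mm from the cap's axis with the catch pulled back, 87 mm with it fully in.
- screwdriver_mid (a point): Screwdriver with a red handle, 168 mm long, lying loose on the bench: bystander.
- torque_wrench_mid (a point): Small connector torque wrench with a blue handle, 147 mm long, lying loose: bystander.
- attenuator_mid (a point): Black finned coaxial attenuator, 58 x 20 mm, lying loose: bystander.
- adapter_mid (a point): Brass coaxial adapter, 28 x 11 mm, lying loose: bystander.

How it is judged:
By the outcome, as a careful person would: the job done as asked, in the order asked, and still so for the second after the job is handed in, with the robot touching nothing.
It also fails if it takes over 53 s, if anything falls off the work surface, if the arm or the gripper's body presses on something with over 40 N, if the wrist force passes 120 N, or if a joint passes its speed limit or range.

## Working session

There is one attempt and no reset: what is moved stays moved. The work goes in short steps, Python scripts to look and compute and a tool call to move; the robot and the scene stay as the last step left them, time stands still between calls to the robot, and variables do not carry over. Pictures are saved under pics/ and viewed, about 8 in all and at most 12, crops included, and the job is handed in when it is done.

Besides the shell and the picture viewer there is one more tool, called after "Emit:" by a JSON object that holds its "api" and its "payload", one argument or row to a line. step_arm: Moves the arm, as the interface text tells. Its arguments: {"type":"object","properties":{"plan":{"type":"string"},"grip_force":{"type":"number"}},"required":["plan"]}

```bash
mkdir -p pics; ls; cat > h.py <<'E'
import numpy as np,cv2
from rig import readout,cams,workorder,spotter,ctrl
def cam(n):
    i=cams.camera_info(n);f=192/np.tan(np.radians(i['vfov'])/2)
    return f,i['cx'],i['cy'],cv2.Rodrigues(np.array(i['rvec'],float))[0],np.array(i['tvec'],float).ravel()
def cloud(n,d,c=None):
    f,cx,cy,R,t=c or cam(n)
    v,u=np.mgrid[:384,:512]
    P=np.stack([(u-cx)*d/f,(v-cy)*d/f,d],-1)
    return (P-t)@R
def proj(n,p):
    f,cx,cy,R,t=cam(n);q=np.atleast_2d(p)@R.T+t
    return np.c_[f*q[:,0]/q[:,2]+cx,f*q[:,1]/q[:,2]+cy]
E
python3 - <<'E'
from h import *
ims=[]
for n in ('scene','top'):
    im,d=cams.capture(n);np.savez(f'{n}0.npz',im=im,d=d)
    W=cloud(n,d);ims.append(im)
    for t in ('housing','cap','bar_end','catch','catch_tab','screwdriver_mid','torque_wrench_mid','attenuator_mid','adapter_mid'):
        for r in spotter.regions_of(n,t)[:2]:
            m=r['pixels']&(d>0);p=W[m]
            print(n,t,round(r['conf'],2),np.round(r['extent']),m.sum(),np.median(p,0).round() if len(p) else '',p.max(0).round() if len(p) else '',p.min(0).round() if len(p) else '')
cv2.imwrite('pics/a.png',cv2.resize(np.vstack(ims)[:,:,::-1],None,fx=.78,fy=.78))
i=cams.camera_info('top');print(i);print(readout.sense())
E
```

```text
pics
scene housing 0.57 [248. 213.  56.  53.] 1736 [585. 174.  63.] [786. 287. 148.] [560.  95.  -0.]
scene cap 0.88 [241. 186.  44.  27.] 867 [605. 195. 134.] [842. 404. 155.] [578. 145.  -2.]
scene cap 0.58 [264. 200.  20.  19.] 247 [586. 112. 130.] [788. 267. 148.] [574. 103.   2.]
scene bar_end 0.94 [240. 186.  44.  29.] 838 [604. 194. 134.] [804. 402. 155.] [578. 149.   4.]
scene catch 0.63 [263. 200.  15.  17.] 247 [586. 112. 130.] [788. 267. 148.] [574. 103.   2.]
scene catch_tab 0.6 [261. 199.  16.  15.] 227 [586. 111. 130.] [786. 255. 148.] [574. 103.   2.]
scene screwdriver_mid 0.76 [329. 253.   8.  28.] 286 [625. -38.  22.] [698.   2.  29.] [594. -58.  -2.]
scene screwdriver_mid 0.17 [326. 288.   9.   6.] 27 [542. -81.   9.] [557. -77.  12.] [531. -85.   5.]
scene torque_wrench_mid 0.52 [248. 214.  58.  53.] 1740 [585. 174.  62.] [788. 308. 148.] [560.  97.  -1.]
scene attenuator_mid 0.59 [224. 189.   4.  10.] 50 [705. 352.  18.] [728. 367.  23.] [693. 345.   9.]
scene adapter_mid 0.36 [327. 290.   6.   6.] 20 [543. -81.   9.] [549. -78.  12.] [534. -85.   5.]
top housing 
[... 1511 characters left out ...]
.9762913 , 1082.86898269])}
{'time_s': 1.0, 'joints': array([ 9.73571232e-01,  3.12918616e-01,  1.49769346e+00, -9.96750472e-06,
        1.33098892e+00, -2.23385499e-01]), 'dq': array([-0.00018933, -0.00087882,  0.0001525 , -0.00048376, -0.00153247,
        0.00051661]), 'tau': array([ 1.60453801e-03, -4.12170982e+01, -2.59897131e+01, -1.00046118e-04,
        4.38996694e-04, -1.58997517e-05]), 'eef_pos': array([191.73905918, 488.74611723, 231.28711021]), 'ee_rot': array([ 2.77489561e-06,  1.85832069e-01,  9.82581519e-01, -5.75737254e-06]), 'force': array([ 0.67247409,  0.42031217, -0.65087409]), 'wrist_torque': array([-0.05401731,  0.0203947 ,  0.02475087]), 'grip_width': 1.0014796609049785}
```

View pics/a.png

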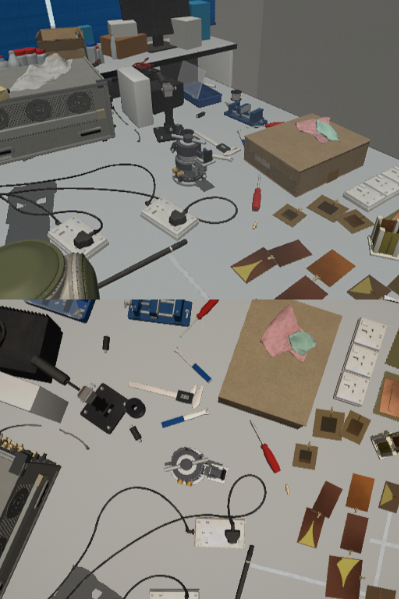

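```bash
python3 - <<'E'
from h import *
z=np.load('top0.npz');W=cloud('top',z['d']);
near=np.hypot(W[...,0]-612,W[...,1]-190)<130
for lo,hi in((108,118),(118,128),(128,138),(138,149),(149,160)):
    m=near&(W[...,2]>lo)&(W[...,2]<hi);p=W[m][:,:2]
    print(lo,m.sum(),p.mean(0).round(1),p.min(0).round(),p.max(0).round())
    if lo==138: print(cv2.fitLine(p[np.hypot(*(p-[618,207]).T)<65].astype(np.float32),cv2.DIST_HUBER,0,.01,.01).ravel())
f,cx,cy,R,t=cam('wrist');s=readout.sense();c=-R.T@t
print('wristcam',c.round(),'fwd',R[2].round(3),'right',R[0].round(3),f)
im=z['im'][170:260,195:315,::-1];cv2.imwrite('pics/b.png',cv2.resize(im,None,fx=6,fy=6,interpolation=cv2.INTER_CUBIC))
E
```

```text
108 285 [593.4 126.4] [567.  99.] [621. 184.]
118 72 [597.3 139.8] [571. 109.] [656. 246.]
128 864 [616.1 202.8] [580. 112.] [656. 246.]
138 297 [612.3 189.7] [577. 105.] [649. 263.]
[ 2.2436489e-01 -9.7450519e-01  6.1750800e+02  2.0743736e+02]
149 169 [616.8 205.3] [581. 109.] [632. 258.]
wristcam [131. 513. 373.] fwd [ 0.241 -0.094 -0.966] right [0.365 0.931 0.   ] 296.94847414707874
```

View pics/b.png

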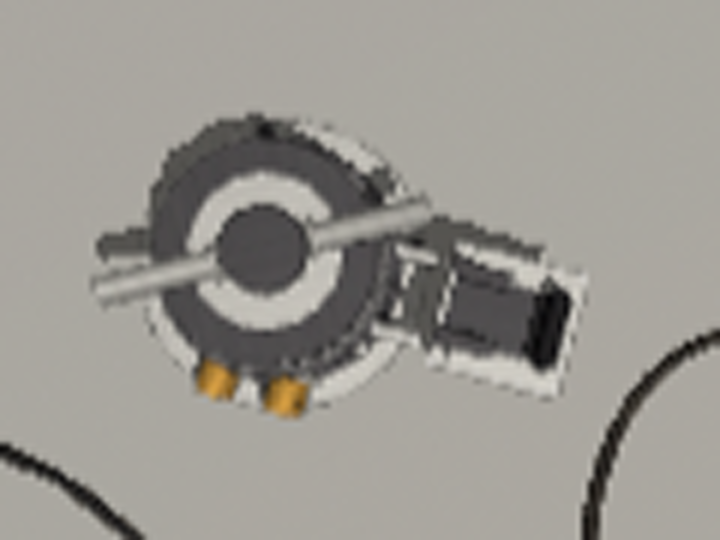

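Emit:
{"api": "step_arm", "payload": {
  "plan": "-5 -1.2 -1 5 100;-10 -2.4 -2 10 100;-15 -3.6 -3 16 100;-20 -4.8 -3 22 100;-25 -6 -3 28 60;-30 -7.2 -3 34 40;-35 -8.4 -3 40 30;-40 -9.6 -3 46 25;-45 -10.8 -3 51 25;-50 -12 -3 55 25"
}}

```text
time_s: 2.0
eef_pos: [600.9, 202.7, 261.3]
ee_rot: [0.0, 0.62, 0.785, 0.0]
force: [0.4, 0.8, -0.2]
grip_width: 0.249
```

Emit:
{"api": "step_arm", "payload": {
  "plan": "0 0 0 0 25;0 0 0 0 25;0 0 0 0 25"
}}

```text
time_s: 2.3
eef_pos: [598.8, 204.9, 261.5]
ee_rot: [-0.0, 0.618, 0.786, 0.0]
force: [-0.1, 1.2, 0.2]
grip_width: 0.249
```

```bash
cat > look.py <<'E'
import sys
from h import *
c=cam('wrist');im,d=cams.capture('wrist');W=cloud('wrist',d,c);np.savez(sys.argv[1]+'.npz',im=im,d=d,W=W)
s=readout.sense();print(s['time_s'],s['eef_pos'].round(1),s['ee_rot'].round(4),s['force'].round(1),s['grip_width'],s['joints'].round(2))
z=W[...,2];r=np.hypot(W[...,0]-612,W[...,1]-190)
for t in ('cap','catch_tab','catch'):
    for q in spotter.regions_of('wrist',t)[:1]:
        m=q['pixels']&(d>0);print(t,q['conf'],q['extent'],np.median(W[m],0).round(1))
cv2.imwrite('pics/'+sys.argv[1]+'.png',im[:,:,::-1])
E
python3 look.py w1
```

```text
2.35 [598.7 205.1 261.7] [1.000e-04 6.178e-01 7.863e-01 2.000e-04] [-0.3 -0.   0.3] 0.24880426231989164 [ 0.15  0.54  1.08  0.    1.52 -0.09]
cap 0.91 [279.1, 189.7, 85.9, 124.7] [615.1 211.1 133.3]
catch_tab 0.82 [246.2, 255.8, 23.7, 53.0] [603.2 133.6 115. ]
catch 0.94 [247.4, 257.4, 19.8, 56.2] [603.3 134.5 114.5]
```

View pics/w1.png

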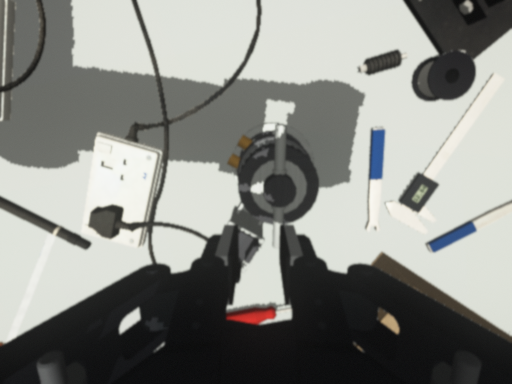

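```bash
cat > meas.py <<'E'
import sys
from h import *
def meas(W,zb,c0=(617,207)):
    # zb = bar centre height
    z=W[...,2];r=np.hypot(W[...,0]-c0[0],W[...,1]-c0[1])
    S=lambda m:W[m][:,:2].astype(np.float32)
    hub=S((r<25)&(z>zb+8)&(z<zb+16));sk=S((r<50)&(z>zb-11)&(z<zb-4))
    bar=S((r>17)&(r<62)&(z>zb+1)&(z<zb+9))
    for nme,p in(('hub',hub),('skirt',sk)):
        (c,rad)=cv2.minEnclosingCircle(p) if len(p) else ((0,0),0);print(nme,len(p),np.round(c,1),round(rad,1),p.mean(0).round(1))
    vx,vy,x,y=cv2.fitLine(bar,cv2.DIST_HUBER,0,.01,.01).ravel()
    n=np.array([-vy,vx])
    for _ in range(3):
        bar=bar[abs((bar-[x,y])@n)<6];vx,vy,x,y=cv2.fitLine(bar,cv2.DIST_HUBER,0,.01,.01).ravel();n=np.array([-vy,vx])
    if vy<0:vx,vy=-vx,-vy
    s=(bar-[x,y])@[vx,vy];e=np.array([x,y])+np.outer([s.min(),s.max()],[vx,vy])
    print('bar',len(bar),'ang',np.degrees(np.arctan2(vy,vx)).round(1),'ends',e.round(1).tolist(),'mid',e.mean(0).round(1),'z',np.median(W[(r>17)&(r<62)&(z>zb+1)&(z<zb+9)][:,2]).round(1))
    tab=S((r>75)&(r<130)&(z>136)&(z<152)&(W[...,1]<150))
    if len(tab)>8: print('tab',len(tab),cv2.minAreaRect(tab),tab.mean(0).round(1))
    br=S((r>60)&(r<130)&(z>106)&(z<122)&(W[...,1]<170))
    if len(br)>8: print('bracket',len(br),cv2.minAreaRect(br),br.mean(0).round(1))
if __name__=='__main__':
    meas(np.load(sys.argv[1]+'.npz')['W'],float(sys.argv[2]))
E
python3 meas.py w1 140
python3 - <<'E'
from meas import *
z=np.load('top0.npz');meas(cloud('top',z['d']),140)
z=np.load('scene0.npz');meas(cloud('scene',z['d']),140)
im=np.load('w1.npz')['im'][90:300,180:380,::-1];cv2.imwrite('pics/w1c.png',cv2.resize(im,None,fx=3,fy=2.8,interpolation=cv2.INTER_CUBIC))
E
```

```text
hub 827 [617.8 206.6] 14.8 [617.6 207. ]
skirt 3558 [618.  206.3] 38.5 [617.1 208.3]
bar 807 ang 102.5 ends [[629.7999877929688, 149.6999969482422], [604.7999877929688, 262.70001220703125]] mid [617.3 206.2] z 143.6
tab 36 ((600.947998046875, 108.44389343261719), (5.583028316497803, 4.219520092010498), 69.05635070800781) [601.5 109.5]
bracket 598 ((594.0986938476562, 124.57940673828125), (47.56214904785156, 43.64699935913086), 73.72764587402344) [603.3 131.6]
hub 172 [617.4 209.2] 19.6 [617.6 207.9]
skirt 699 [617.7 207.7] 38.4 [617.8 207.7]
bar 186 ang 103.3 ends [[630.7999877929688, 151.89999389648438], [604.5, 263.5]] mid [617.6 207.7] z 144.8
tab 60 ((592.7788696289062, 121.3665771484375), (28.6617488861084, 27.119144439697266), 72.18576049804688) [589.9 113.8]
bracket 357 ((593.81884765625, 125.64006042480469), (46.81441879272461, 43.80283737182617), 73.8928451538086) [593.3 126.1]
hub 75 [616.9 207.2] 17.0 [615.6 204.8]
skirt 239 [616.6 204.6] 38.6 [603.6 197.8]
bar 99 ang 103.4 ends [[628.9000244140625, 149.6999969482422], [602.4000244140625, 261.1000061035156]] mid [615.6 205.4] z 144.6
tab 69 ((591.0093383789062, 119.1296615600586), (30.350019454956055, 28.732929229736328), 73.2235107421875) [588.  111.2]
bracket 210 ((592.8392944335938, 123.29148864746094), (47.92033767700195, 45.71284866333008), 71.6174545288086) [584.4 118.6]
```

Emit:
{"api": "step_arm", "payload": {
  "plan": "2.4 1 0 0.8 22;4.8 2 2 0.8 22;4.8 2 5 0.8 22;4.8 2 8 0.8 22;4.8 2 9 0.8 22;4.8 2 9 0.8 22"
}}

```text
time_s: 3.1
eef_pos: [607.0, 255.7, 170.6]
ee_rot: [-0.001, 0.624, 0.782, -0.001]
force: [-0.0, -0.4, 0.5]
grip_width: 0.221
```

```bash
python3 look.py w2; python3 meas.py w2 140;python3 - <<'E'
from h import *
W=np.load('w1.npz')['W'];a=np.radians(73.8);x=np.array([np.cos(a),np.sin(a)]);y=np.array([-x[1],x[0]])
p=W[...,:2]-[617.7,206.6];X=p@x;Y=p@y;m=(abs(X)<40)&(Y>41)&(Y<57)&(W[...,2]>15);print('conn',m.sum(),np.percentile(W[m][:,2],[5,50,95]),X[m].min(),X[m].max())
E
```

```text
3.15 [607.8 255.7 172.3] [3.000e-04 6.239e-01 7.815e-01 3.000e-04] [ 0.5 -0.2  0.7] 0.22137985597284526 [ 0.22  0.66  1.12  0.    1.36 -0.  ]
cap 0.55 [257.8, 268.1, 59.4, 118.3] [613.9 220.8 143.5]
hub 1486 [617.7 206.7] 15.4 [617.9 207.8]
skirt 1193 [618.5 209.9] 35.9 [617.4 215.7]
bar 963 ang 103.3 ends [[623.2000122070312, 185.0], [604.7000122070312, 263.29998779296875]] mid [614.  224.1] z 143.5
conn 8671 [304.91074541 327.95586309 357.4320702 ] -36.73035374528513 18.145459761715983
```

View pics/w2.png

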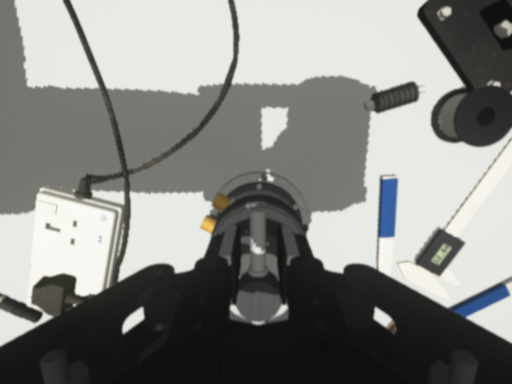

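Emit:
{"api": "step_arm", "payload": {
  "plan": "0 -0.1 1.5 -0.2 22;0 -0.1 3 -0.2 22;0 -0.1 4.2 -0.2 22;0 -0.1 5.3 -0.2 22;0 -0.1 5.3 -0.2 16;0 -0.1 5.3 -0.2 15;0 -0.1 5.3 -0.2 15"
}}

```text
time_s: 4.0
eef_pos: [607.1, 255.4, 119.2]
ee_rot: [0.0, 0.623, 0.783, 0.001]
force: [-0.0, -0.3, 0.5]
grip_width: 0.153
```

```bash
cat > arc.py <<'E'
# arc.py dtheta_deg n dz_total(mm down) grip [r] : rows for turning TCP about the cap axis, from current pose
import sys
from h import *
from scipy.spatial.transform import Rotation as Ro
D,n,dz,g=float(sys.argv[1]),int(sys.argv[2]),float(sys.argv[3]),sys.argv[4]
C=np.array([617.7,206.6])
s=readout.sense();w,x,y,z=s['ee_rot'];R=Ro.from_quat([x,y,z,w]).as_matrix();p=s['eef_pos'][:2]
v=p-C;r=np.hypot(*v);th=np.degrees(np.arctan2(v[1],v[0]));tx=np.degrees(np.arctan2(R[1,0],R[0,0]))
print('r',r.round(1),'th',th.round(2),'toolx',tx.round(2),'z',s['eef_pos'][2].round(1),'F',s['force'].round(1),s['grip_width'],s['time_s'])
rt=float(sys.argv[5]) if len(sys.argv)>5 else r
th0=th;out=[]
for k in range(1,n+1):
    a=np.radians(th0+D*k/n);q=C+(r+(rt-r)*k/n)*np.array([np.cos(a),np.sin(a)])-p
    out.append('%.2f %.2f %.2f %.1f %s'%(q@R[:2,0]/10,q@R[:2,1]/10,dz*k/n/10,-D*k/n,g))
print(';'.join(out))
E
python3 arc.py 38 10 0 15 51
```

```text
r 50.0 th 102.29 toolx 102.98 z 119.2 F [-0.  -0.3  0.5] 0.15277253436066865 4.0
0.00 -0.33 0.00 -3.8 15;-0.02 -0.66 0.00 -7.6 15;-0.06 -0.99 0.00 -11.4 15;-0.12 -1.32 0.00 -15.2 15;-0.20 -1.65 0.00 -19.0 15;-0.31 -1.96 0.00 -22.8 15;-0.44 -2.28 0.00 -26.6 15;-0.58 -2.58 0.00 -30.4 15;-0.75 -2.87 0.00 -34.2 15;-0.94 -3.15 0.00 -38.0 15
```

Emit:
{"api": "step_arm", "payload": {
  "plan": "0 -0.17 0 -1.9 15;0 -0.33 0 -3.8 15;-0.01 -0.5 0 -5.7 15;-0.02 -0.66 0 -7.6 15;-0.04 -0.83 0 -9.5 15;-0.06 -0.99 0 -11.4 15;-0.09 -1.16 0 -13.3 15;-0.12 -1.32 0 -15.2 15;-0.16 -1.49 0 -17.1 15;-0.2 -1.65 0 -19 15"
}}

```text
time_s: 5.0
eef_pos: [591.6, 250.0, 119.2]
ee_rot: [0.001, 0.484, 0.875, 0.001]
force: [2.4, 2.1, -1.2]
grip_width: 0.155
```

```bash
python3 look.py w3; python3 meas.py w3 140;python3 arc.py 20 10 0 15 51
```

```text
5.05 [591.4 249.8 119.2] [7.000e-04 4.836e-01 8.753e-01 8.000e-04] [0.9 0.7 0.8] 0.14871069727688618 [ 0.22  0.66  1.26  0.    1.22 -0.34]
cap 0.72 [258.6, 285.1, 46.6, 86.5] [598.6 237.5 142.5]
hub 0 [0 0] 0 [nan nan]
skirt 620 [602.2 233.7] 20.0 [606.6 229. ]
bar 1568 ang 116.2 ends [[607.0, 222.5], [587.7000122070312, 261.6000061035156]] mid [597.4 242.1] z 143.6
r 50.7 th 121.46 toolx 121.94 z 118.8 F [0.4 1.2 0.4] 0.15052276894728991 5.2
0.00 -0.18 0.00 -2.0 15;-0.00 -0.35 0.00 -4.0 15;-0.01 -0.53 0.00 -6.0 15;-0.03 -0.71 0.00 -8.0 15;-0.05 -0.88 0.00 -10.0 15;-0.08 -1.06 0.00 -12.0 15;-0.12 -1.23 0.00 -14.0 15;-0.16 -1.41 0.00 -16.0 15;-0.21 -1.58 0.00 -18.0 15;-0.26 -1.75 0.00 -20.0 15meas.py:10: RuntimeWarning: Mean of empty slice.
  (c,rad)=cv2.minEnclosingCircle(p) if len(p) else ((0,0),0);print(nme,len(p),np.round(c,1),round(rad,1),p.mean(0).round(1))
  ret = um.true_divide(
```

Emit:
{"api": "step_arm", "payload": {
  "plan": "0 -0.18 0 -2 15;0 -0.35 0 -4 15;-0.01 -0.53 0 -6 15;-0.03 -0.71 0 -8 15;-0.05 -0.88 0 -10 15;-0.08 -1.06 0 -12 15;-0.12 -1.23 0 -14 15;-0.16 -1.41 0 -16 15;-0.21 -1.58 0 -18 15;-0.26 -1.75 0 -20 15"
}}

```text
time_s: 6.2
eef_pos: [577.7, 238.3, 118.5]
ee_rot: [0.0, 0.325, 0.946, 0.0]
force: [1.2, 0.9, -0.5]
grip_width: 0.15
```

```bash
cat > bar.py <<'E'
import sys
from h import *
c=cam('wrist');im,d=cams.capture('wrist');W=cloud('wrist',d,c);cv2.imwrite('pics/'+sys.argv[1]+'.png',im[:,:,::-1])
it,dt=cams.capture('top');T=cloud('top',dt);np.savez(sys.argv[1]+'.npz',im=im,d=d,W=W,it=it,T=T)
for n,A in(('wrist',W),('top',T)):
    r=np.hypot(A[...,0]-617.7,A[...,1]-206.6)
    for nm,m in(('hub',r<11),('skirt',(r>30)&(r<36))):
        z=A[m][:,2];z=z[(z>110)&(z<160)];print(n,nm,len(z),np.percentile(z,[10,50,90]).round(1) if len(z) else '')
s=readout.sense();print(s['time_s'],s['eef_pos'].round(1),s['force'].round(1),s['wrist_torque'].round(2),s['grip_width'])
E
python3 bar.py w4;python3 arc.py 5 3 0 15 51
```

```text
wrist hub 0 
wrist skirt 327 [131.7 142.4 143.9]
top hub 0 
top skirt 102 [130.9 133.4 142.3]
6.3 [577.6 238.1 118.4] [ 0.3 -0.   0.1] [ 0.04 -0.01  0.04] 0.15201390119302688
r 51.0 th 141.9 toolx 141.96 z 118.4 F [ 0.3 -0.   0.1] 0.15201390119302688 6.3
-0.00 -0.15 0.00 -1.7 15;-0.01 -0.30 0.00 -3.3 15;-0.02 -0.44 0.00 -5.0 15
```

View pics/w4.png

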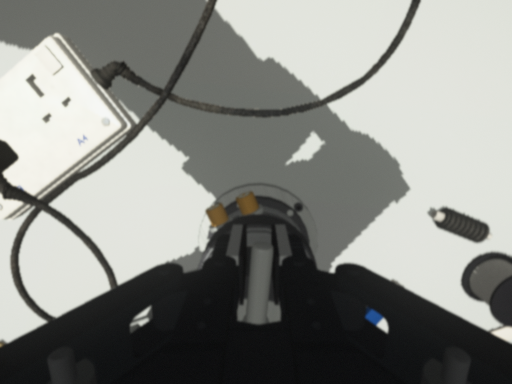

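Emit:
{"api": "step_arm", "payload": {
  "plan": "0 -0.15 0 -1.7 15;-0.01 -0.3 0 -3.3 15;-0.02 -0.44 0 -5 15;-0.03 -0.53 0 -6 15;-0.03 -0.53 0 -6 15;-0.03 -0.53 0 -6 15"
}}

```text
time_s: 6.9
eef_pos: [574.6, 233.8, 118.3]
ee_rot: [0.0, 0.276, 0.961, -0.0]
force: [-0.3, -0.3, 0.1]
grip_width: 0.151
```

```bash
python3 bar.py w5;python3 arc.py 5 3 0 15 51
```

```text
wrist hub 0 
wrist skirt 325 [119.7 131.7 133.5]
top hub 0 
top skirt 121 [120.6 122.8 131.2]
7.0 [574.6 233.8 118.3] [ 0.   0.2 -0.6] [0.02 0.05 0.05] 0.15351242061504525
r 51.0 th 147.75 toolx 147.96 z 118.3 F [ 0.   0.2 -0.6] 0.15351242061504525 7.0
-0.00 -0.15 0.00 -1.7 15;-0.01 -0.30 0.00 -3.3 15;-0.02 -0.44 0.00 -5.0 15
```

```bash
python3 arc.py -26 10 8 15 51;python3 - <<'E'
from h import *
W=np.load('w1.npz')['W'];a=np.radians(73.8);x=np.array([np.cos(a),np.sin(a)]);y=np.array([-x[1],x[0]])
p=W[...,:2]-[617.7,206.6];X=p@x;Y=p@y;m=(abs(X)<40)&(Y>43)&(Y<54)&(W[...,2]>15)&(W[...,2]<150);print('conn',m.sum(),np.percentile(W[m][:,2],[5,50,95,100]))
E
```

```text
r 51.0 th 147.75 toolx 147.96 z 118.3 F [ 0.   0.2 -0.6] 0.15351242061504525 7.0
-0.01 0.23 0.08 2.6 15;-0.02 0.46 0.16 5.2 15;-0.05 0.69 0.24 7.8 15;-0.09 0.92 0.32 10.4 15;-0.14 1.15 0.40 13.0 15;-0.19 1.37 0.48 15.6 15;-0.26 1.59 0.56 18.2 15;-0.34 1.81 0.64 20.8 15;-0.43 2.02 0.72 23.4 15;-0.53 2.23 0.80 26.0 15
conn 227 [19.99712403 43.42048956 45.79100381 46.90247966]
```

Connectors are low (47 mm), so they're clear.

Emit:
{"api": "step_arm", "payload": {
  "plan": "0 0.23 0.1 2.6 15;-0.02 0.46 0.2 5.2 15;-0.05 0.69 0.3 7.8 15;-0.09 0.92 0.4 10.4 15;-0.14 1.15 0.5 13 15;-0.19 1.37 0.6 15.6 15;-0.26 1.59 0.7 18.2 15;-0.34 1.81 0.8 20.8 15;-0.43 2.02 0.8 23.4 15;-0.53 2.23 0.8 26 15"
}}

```text
time_s: 8.0
eef_pos: [590.6, 250.0, 110.1]
ee_rot: [-0.0, 0.486, 0.874, -0.0]
force: [-0.9, 0.1, -1.3]
grip_width: 0.15
```

```bash
python3 bar.py w6;python3 arc.py -26 10 0 15 51
```

```text
wrist hub 0 
wrist skirt 302 [119.8 130.5 132. ]
top hub 0 
top skirt 119 [118.9 121.4 129.9]
8.1 [590.9 250.  110.1] [ 0.9  0.3 -0.1] [0.03 0.02 0.02] 0.15166294706362154
r 51.0 th 121.72 toolx 121.95 z 110.1 F [ 0.9  0.3 -0.1] 0.15166294706362154 8.1
-0.01 0.23 0.00 2.6 15;-0.02 0.46 0.00 5.2 15;-0.05 0.69 0.00 7.8 15;-0.09 0.92 0.00 10.4 15;-0.14 1.15 0.00 13.0 15;-0.19 1.37 0.00 15.6 15;-0.26 1.59 0.00 18.2 15;-0.34 1.81 0.00 20.8 15;-0.43 2.02 0.00 23.4 15;-0.53 2.23 0.00 26.0 15
```

Sinking as expected (skirt 122.8→121.4). Continue.

Emit:
{"api": "step_arm", "payload": {
  "plan": "-0.01 0.23 0 2.6 15;-0.02 0.46 0 5.2 15;-0.05 0.69 0 7.8 15;-0.09 0.92 0 10.4 15;-0.14 1.15 0 13 15;-0.19 1.37 0 15.6 15;-0.26 1.59 0 18.2 15;-0.34 1.81 0 20.8 15;-0.43 2.02 0 23.4 15;-0.53 2.23 0 26 15"
}}

```text
time_s: 9.1
eef_pos: [612.3, 257.2, 110.0]
ee_rot: [-0.0, 0.669, 0.743, -0.0]
force: [-1.0, 0.1, -1.7]
grip_width: 0.15
```

```bash
python3 bar.py w7;python3 arc.py -24 10 0 15 51
```

```text
wrist hub 0 
wrist skirt 301 [117.7 128.5 129.9]
top hub 1 [135.7 135.7 135.7]
top skirt 131 [116.8 119.8 129.9]
9.2 [612.6 257.2 110.1] [ 0.1 -0.1 -0.4] [-0.01  0.05 -0.07] 0.1470994122293723
r 50.9 th 95.8 toolx 96.01 z 110.1 F [ 0.1 -0.1 -0.4] 0.1470994122293723 9.2
-0.00 0.21 0.00 2.4 15;-0.02 0.43 0.00 4.8 15;-0.04 0.64 0.00 7.2 15;-0.07 0.85 0.00 9.6 15;-0.11 1.06 0.00 12.0 15;-0.16 1.27 0.00 14.4 15;-0.21 1.47 0.00 16.8 15;-0.28 1.68 0.00 19.2 15;-0.35 1.88 0.00 21.6 15;-0.44 2.07 0.00 24.0 15
```

Emit:
{"api": "step_arm", "payload": {
  "plan": "0 0.21 0 2.4 15;-0.02 0.43 0 4.8 15;-0.04 0.64 0 7.2 15;-0.07 0.85 0 9.6 15;-0.11 1.06 0 12 15;-0.16 1.27 0 14.4 15;-0.21 1.47 0 16.8 15;-0.26 1.62 0 18.5 15;-0.3 1.72 0 19.8 15;-0.33 1.81 0 20.8 15"
}}

```text
time_s: 10.2
eef_pos: [630.8, 255.8, 110.2]
ee_rot: [-0.0, 0.792, 0.61, -0.0]
force: [-1.0, 0.5, -1.1]
grip_width: 0.157
```

```bash
python3 bar.py w8;python3 arc.py -4 4 0 15 51
```

```text
wrist hub 0 
wrist skirt 299 [116.4 127.2 128.5]
top hub 13 [134.6 135.2 136.7]
top skirt 138 [115.8 118.1 123. ]
10.3 [630.9 255.8 110.2] [-1.   0.2 -0.9] [-0.03  0.17  0.02] 0.14688602173547036
r 51.0 th 74.97 toolx 75.18 z 110.2 F [-1.   0.2 -0.9] 0.14688602173547036 10.3
-0.00 0.09 0.00 1.0 15;-0.00 0.18 0.00 2.0 15;-0.01 0.27 0.00 3.0 15;-0.01 0.36 0.00 4.0 15
```

Emit:
{"api": "step_arm", "payload": {
  "plan": "0 0.09 0 1 15;0 0.18 0 2 15;-0.01 0.22 0 2.5 15;-0.01 0.22 0 2.5 15"
}}

```text
time_s: 10.7
eef_pos: [632.6, 255.2, 110.1]
ee_rot: [-0.0, 0.806, 0.593, -0.001]
force: [-5.1, -0.7, -1.8]
grip_width: 0.152
```

```bash
python3 bar.py w9;python3 arc.py -3 3 0 15 51
```

```text
wrist hub 0 
wrist skirt 305 [116.4 127.  128.4]
top hub 11 [133.7 135.5 137.3]
top skirt 143 [116.3 118.3 122.3]
10.8 [632.7 255.1 110.1] [-5.8  0.4 -0.7] [-0.1   0.82  0.  ] 0.14921881759454667
r 50.8 th 72.85 toolx 72.69 z 110.1 F [-5.8  0.4 -0.7] 0.14921881759454667 10.8
0.01 0.09 0.00 1.0 15;0.01 0.18 0.00 2.0 15;0.02 0.27 0.00 3.0 15
```

Emit:
{"api": "step_arm", "payload": {
  "plan": "0 0.06 0 0.5 15;0 0.12 0 1 15;0 0.12 0 1 15;0 0.12 0 1 15"
}}

```text
time_s: 11.2
eef_pos: [633.4, 254.8, 109.9]
ee_rot: [-0.0, 0.811, 0.586, -0.001]
force: [-7.0, -0.1, -0.1]
grip_width: 0.148
```

```bash
python3 bar.py w10;python3 arc.py -3 3 0 15 51
```

```text
wrist hub 0 
wrist skirt 291 [116.2 126.9 128.4]
top hub 7 [134.6 135.7 137.1]
top skirt 146 [116.3 118.7 125.3]
11.3 [633.4 254.7 109.9] [-7.2 -1.1 -0.8] [-0.14  1.14  0.04] 0.15046305711745486
r 50.6 th 71.93 toolx 71.7 z 109.9 F [-7.2 -1.1 -0.8] 0.15046305711745486 11.3
0.01 0.09 0.00 1.0 15;0.02 0.18 0.00 2.0 15;0.03 0.27 0.00 3.0 15
```

Emit:
{"api": "step_arm", "payload": {
  "plan": "0 0.08 0 0.5 15;0 0.16 0 1 15;0 0.16 0 1 15;0 0.16 0 1 15"
}}

```text
time_s: 11.7
eef_pos: [634.0, 254.5, 109.7]
ee_rot: [-0.001, 0.816, 0.579, -0.002]
force: [-11.2, -0.8, 0.3]
grip_width: 0.15
```

```bash
python3 bar.py w11;python3 arc.py 3 3 0 22 51
```

```text
wrist hub 0 
wrist skirt 297 [116.3 127.  128.4]
top hub 5 [132.5 133.9 137.6]
top skirt 147 [116.2 118.4 122.4]
11.8 [634.  254.4 109.7] [-12.2  -0.8  -0.2] [-0.12  1.89  0.09] 0.1485701274845949
r 50.5 th 71.2 toolx 70.72 z 109.7 F [-12.2  -0.8  -0.2] 0.1485701274845949 11.8
0.01 -0.09 0.00 -1.0 22;0.03 -0.18 0.00 -2.0 22;0.04 -0.27 0.00 -3.0 22
```

Emit:
{"api": "step_arm", "payload": {
  "plan": "0 -0.15 0 -1 19;0 -0.28 0 -2 22;0 -0.28 0 -2 22;0 -0.28 -1 -2 22;0 -0.28 -3 -2 22;0 -0.28 -6 -2 22;0 -0.28 -9 -2 22;3 -0.28 -12 -2 22;3 -0.28 -12 -2 22"
}}

```text
time_s: 12.7
eef_pos: [644.6, 286.2, 236.5]
ee_rot: [0.002, 0.805, 0.593, 0.005]
force: [-0.8, 1.2, 0.4]
grip_width: 0.219
```

```bash
python3 bar.py w12;python3 -c "
from meas import *
z=np.load('w12.npz')
meas(z['W'],124);meas(z['T'],124)"
```

```text
wrist hub 392 [133.8 134.6 135.4]
wrist skirt 467 [115.8 116.9 128.1]
top hub 93 [133.4 135.8 138.5]
top skirt 293 [115.7 118.2 122.4]
12.8 [643.2 283.9 231.1] [-0.   0.3  0. ] [ 0.01 -0.01  0.01] 0.21905080008430042
hub 726 [618.9 206.6] 15.1 [619.5 207.3]
skirt 1302 [619. 206.] 38.7 [623.3 207.7]
bar 722 ang 75.7 ends [[606.0, 154.3000030517578], [633.5999755859375, 262.5]] mid [619.8 208.4] z 127.8
bracket 140 ((600.2354125976562, 145.69464111328125), (5.277410507202148, 43.71369552612305), 73.80367279052734) [601.1 145.5]
hub 166 [619.1 207.1] 20.7 [619.1 207.5]
skirt 625 [619.  207.1] 38.2 [618.6 207.5]
bar 137 ang 75.4 ends [[604.5999755859375, 151.89999389648438], [629.0999755859375, 246.5]] mid [616.9 199.2] z 128.7
tab 64 ((592.7057495117188, 121.28583526611328), (29.502071380615234, 29.28144645690918), 75.97296905517578) [590.  114.7]
bracket 360 ((593.7288818359375, 125.59202575683594), (46.89165496826172, 43.728736877441406), 73.78065490722656) [593.4 126.2]
```

View pics/w12.png

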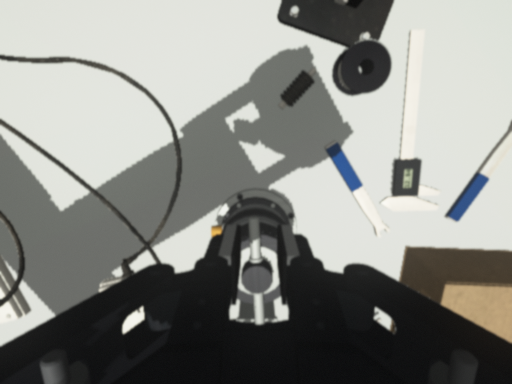

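```bash
cat > hs.py <<'E'
import sys
from h import *
from scipy.spatial.transform import Rotation as Ro
a=np.radians(73.8);H=np.array([[np.cos(a),np.sin(a)],[-np.sin(a),np.cos(a)]])
s=readout.sense();w,x,y,z=s['ee_rot'];R=Ro.from_quat([x,y,z,w]).as_matrix()
h=H@(s['eef_pos'][:2]-[618.3,206.7]);print('housing xy',h.round(1),'z',s['eef_pos'][2].round(1),'toolx-73.8',(np.degrees(np.arctan2(R[1,0],R[0,0]))-73.8).round(2),'F',(H@s['force'][:2]).round(1),s['force'][2].round(1),'g',s['grip_width'].round(3),s['time_s'],s['joints'].round(2))
if len(sys.argv)>2:
    d=H.T@(np.array([float(sys.argv[1]),float(sys.argv[2])])-h);print('tool move mm',(R[:2,:2].T@d).round(1))
E
python3 hs.py -130 0
```

```text
Traceback (most recent call last):
  File "hs.py", line 6, in <module>
    h=H@(s['eef_pos'][:2]-[618.3,206.7]);print('housing xy',h.round(1),'z',s['eef_pos'][2].round(1),'toolx-73.8',(np.degrees(np.arctan2(R[1,0],R[0,0]))-73.8).round(2),'F',(H@s['force'][:2]).round(1),s['force'][2].round(1),'g',s['grip_width'].round(3),s['time_s'],s['joints'].round(2))
                                                                                                                                                                                                                                  ^^^^^^^^^^^^^^^^^^^^^
AttributeError: 'float' object has no attribute 'round'
```

```bash
sed -i "s/s\['grip_width'\].round(3)/s['grip_width']/" hs.py; python3 hs.py -130 0
```

```text
housing xy [81.  -2.3] z 231.1 toolx-73.8 -1.08 F [0.3 0.1] 0.0 g 0.21905080008430042 12.8 [ 0.25  0.74  0.83 -0.    1.57  0.55]
tool move mm [-211.     1.7]
```

Emit:
{"api": "step_arm", "payload": {
  "plan": "-4 0 0 -1 22;-8 0 0 -1 10;-12 0 0 -1 0;-16 0.1 0 -1 0;-20 0.2 1 -1 0;-21.1 0.2 3 -1 0;-21.1 0.2 5 -1 0;-21.1 0.2 6 -1 0;-21.1 0.2 6 -1 0;-21.1 0.2 6 -1 0"
}}

```text
time_s: 13.8
eef_pos: [582.2, 81.7, 170.8]
ee_rot: [0.0, 0.8, 0.6, 0.0]
force: [-0.1, -0.1, 0.5]
grip_width: -0.003
```

```bash
python3 bar.py w13; python3 hs.py -130 0;python3 -c "
from meas import *
z=np.load('w13.npz')
meas(z['W'],124);meas(z['T'],124)"
```

```text
wrist hub 213 [133.6 134.5 135.3]
wrist skirt 1859 [115.7 116.7 123.9]
top hub 93 [133.8 135.7 137.6]
top skirt 298 [115.4 118.  122.6]
13.9 [582.4  81.7 171.2] [-0.2 -0.6 -0.1] [ 0.02 -0.03 -0.  ] 0.004863734107310533
housing xy [-130.    -0.4] z 171.2 toolx-73.8 -0.09 F [-0.6 -0. ] -0.1 g 0.004863734107310533 13.9 [-0.06  0.5   1.39 -0.    1.25  0.22]
tool move mm [ 0.  -0.4]
hub 667 [617.1 199.8] 12.8 [616.2 196.4]
skirt 5179 [618.3 202.9] 38.2 [614.1 189.9]
bar 1254 ang 75.0 ends [[604.5999755859375, 150.10000610351562], [615.5, 190.8000030517578]] mid [610.  170.4] z 127.8
tab 641 ((589.595947265625, 110.65629577636719), (7.761138916015625, 27.480182647705078), 72.8293228149414) [590.  111.3]
bracket 3020 ((593.9561157226562, 124.42301940917969), (46.66887664794922, 43.769142150878906), 73.32095336914062) [594.6 126.8]
hub 168 [616.9 205. ] 20.7 [618.5 207.1]
skirt 655 [618.8 206.9] 38.5 [618.2 207. ]
bar 184 ang 75.5 ends [[604.5, 151.89999389648438], [633.2999877929688, 263.3999938964844]] mid [618.9 207.6] z 128.8
```

View pics/w13.png

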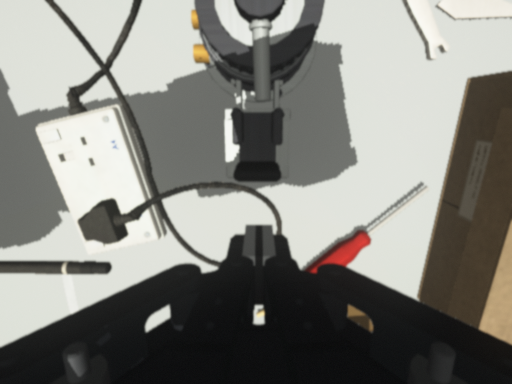

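Emit:
{"api": "step_arm", "payload": {
  "plan": "0 0 2 0 0;0 0 4 0 0;0 0 4.7 0 0;0.4 0 4.7 0 0;0.8 0 4.7 0 0;1.2 0 4.7 0 0;1.5 0 4.7 0 0;1.8 0 4.7 0 0;2.1 0 4.7 0 0;2.4 0 4.7 0 0"
}}

```text
time_s: 14.9
eef_pos: [589.0, 104.6, 123.5]
ee_rot: [0.0, 0.8, 0.6, 0.0]
force: [-0.8, -1.6, 0.3]
grip_width: 0.001
```

```bash
python3 hs.py -98 0
```

```text
housing xy [-106.2   -0.3] z 123.5 toolx-73.8 -0.12 F [-1.8  0.3] 0.3 g 0.0011548962105647964 14.9 [-0.02  0.57  1.41 -0.    1.17  0.27]
tool move mm [ 8.2 -0.3]
```

Emit:
{"api": "step_arm", "payload": {
  "plan": "0.2 0 0 0 0;0.4 0 0 0 0;0.6 0 0 0 0;0.75 0 0 0 0;0.85 0 0 0 0;0.95 0 0 0 0;0.95 0 0 0 0"
}}

```text
time_s: 15.6
eef_pos: [591.0, 112.0, 123.4]
ee_rot: [0.001, 0.8, 0.6, -0.002]
force: [-4.6, -10.4, 3.4]
grip_width: 0.001
```

```bash
python3 hs.py -98 0
```

```text
housing xy [-98.5  -0.3] z 123.4 toolx-73.8 -0.13 F [-11.3   1.5] 3.4 g 0.0013833995690147349 15.6 [-0.01  0.58  1.39 -0.    1.17  0.28]
tool move mm [ 0.5 -0.3]
```

Emit:
{"api": "step_arm", "payload": {
  "plan": "0.08 0 0 0 0;0.08 0 0 0 0;-0.5 0 0 0 0;-1.5 0 0 0 0;-3 0 0 0 0;-3 0 -3 0 0;-3 0 -6 0 0;-3 0 -8 0 0;-3 0 -8 0 0"
}}

```text
time_s: 16.5
eef_pos: [583.9, 84.2, 206.1]
ee_rot: [0.002, 0.8, 0.599, 0.002]
force: [-0.9, 0.2, -0.0]
grip_width: 0.003
```

```bash
python3 bar.py w14; python3 hs.py -98 0;python3 -c "
from meas import *
z=np.load('w14.npz')
meas(z['W'],124);meas(z['T'],124)
a=np.radians(73.8);t=z['W'];r=np.hypot(t[...,0]-617.7,t[...,1]-206.6)
m=(r>75)&(r<125)&(t[...,2]>136)&(t[...,2]<152)&(t[...,1]<160)
X=(t[m][:,:2]-[618.3,206.7])@[np.cos(a),np.sin(a)];print('tab X',np.percentile(X,[2,50,98]).round(1))
im=z['im'];cv2.imwrite('pics/w14c.png',cv2.resize(im[0:230,150:370,::-1],None,fx=2.6,fy=2.6))"
```

```text
wrist hub 930 [133.7 134.7 135.6]
wrist skirt 1691 [115.8 116.7 118. ]
top hub 94 [133.4 135.7 137.5]
top skirt 295 [115.4 118.1 121.3]
16.6 [582.7  84.4 202.6] [-0.9  0.4 -1. ] [-0.02 -0.   -0.  ] -0.0004684082077995664
housing xy [-1.274e+02  1.000e-01] z 202.6 toolx-73.8 -0.14 F [0.2 1. ] -1.0 g -0.0004684082077995664 16.6 [-0.06  0.48  1.34  0.    1.33  0.23]
tool move mm [29.4  0. ]
hub 1516 [618.9 205.8] 14.8 [618.3 203.9]
skirt 5029 [616.4 198.2] 41.4 [616.  196.4]
bar 875 ang 76.1 ends [[604.2999877929688, 147.10000610351562], [615.2000122070312, 190.89999389648438]] mid [609.7 169. ] z 127.9
tab 464 ((594.111083984375, 126.12691497802734), (7.702460765838623, 27.65581512451172), 73.563720703125) [594.4 126.5]
bracket 2659 ((594.3709716796875, 125.73548889160156), (50.311134338378906, 43.712913513183594), 73.29840850830078) [594.2 125.1]
hub 161 [618. 204.] 21.9 [619.  207.6]
skirt 631 [617.  201.1] 44.3 [618.2 207.2]
bar 169 ang 76.1 ends [[606.5, 155.60000610351562], [632.9000244140625, 262.3999938964844]] mid [619.7 209. ] z 129.0
tab X [-87.9 -83.6 -80.4]
```

View pics/w14c.png

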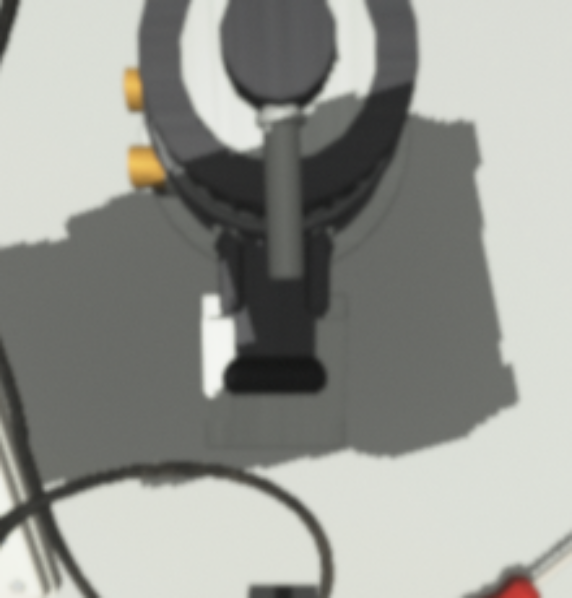

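```bash
python3 -c "
from rig import workorder,readout
s=readout.sense();print(s['time_s'],s['force']);print(workorder.finish_job())"
```

```text
16.6 [-0.88086882  0.42036748 -0.95440714]
the job is handed in; nothing more can be done
None
```

The cap is screwed in to its stop, the thumb catch is pushed in over the bar, and I handed the job in at 16.6 s of the 53 s allowed.

- **Turning the cap:** I straddled the bar end loosely with the fingers and turned the cap anticlockwise. It dropped about 11 mm into the thread start at a cap angle of about 1.2 to 1.3 rad. I then ran it clockwise until it met the stop, where the force at the bar end rose to about 12 N and it sank no further.
- **Cap position:** The bar has gone down 15.8 mm in all, against 16 expected. The skirt and hub heights agreed between the wrist and top cameras to about 1.5 mm. My fits put the bar 1.5 to 2.5° off housing x, within the stated 3° but not exactly 0.
- **Catch:** I pushed it until it stopped hard at about 11 N. The tab's back face is about 87.5 mm from the cap's axis, against 87 mm fully in, with about 1 mm uncertainty. The picture shows the bar end between the prongs.
- **Surroundings:** The arm made no contact with the tools and small parts, though I did not re-measure where they lie. Apart from those two pushes, the forces read after each move stayed within a few newtons, and the gripper was clear of everything at the end.

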